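Fasten the lid-rest arm to its base with the thumbscrew

TASK

Put the pan-lid rest together. Lift its arm out of the wooden rack, where it stands on edge, lay it flat on the worktop with its fin upward and let go; then take it by the fin and lay it in the channel of the steel base, slot over slot. Find by feel where the two slots line up, push the thumbscrew down through both until its flange lies flat on the arm, give it a quarter turn so that its wing lies across the arm, and let go; leave the tin, soap, tea light and packet where they are.

Things in the scene. Friction and masses are not known exactly. Their poses are not given: they have to be found in the camera images.
- lid_arm: The arm: bare aluminium strap 130 x 50 x 8 mm (its x, y, z), origin at the centre of its underside, with a fin standing on it. x runs from the slot end to the fin end, z is the way the fin points. About 0.14 kg, centre of mass 9 mm from the middle towards the fin. Tipped about its lower long edge 25 degrees or more to the side away from the fin and let go, it falls flat, fin up.
- strap_mid (a point): Centre of the arm's strap, 4 mm from its underside; axes as lid_arm. The fin stands 35 mm from here towards +x, the slot 35 mm towards -x. At the start the arm stands on its 130 mm edge in the rack: its y points up and its fin (z) level, away from the robot; this point is then 25 mm and the strap's upper edge 50 mm above the worktop.
- strap_fin (a point): Centre of the arm's fin, 27 mm from the strap's mid-plane; axes as lid_arm. The fin is a plate 8 mm thick along x and 50 mm wide along y; its free edge lies 23 mm from here along +z, the strap's top face 23 mm along -z.
- strap_slot (a point): Centre of the arm's slot, in the strap's top face (the fin side); axes as lid_arm. The slot goes through the 8 mm strap; it is 22 mm long along x and 10 mm wide along y.
- rack: Fixed wooden rack, origin on the worktop at the middle of the arm's length; its x points away from the robot. Its groove, 11 mm wide, runs along its y; the walls are 18 mm high and reach from 68 mm on its -y side (closed by a bar) to 12 mm on its +y side; open at the top. The arm's x points along rack +y and its z along rack +x.
- base: Fixed steel channel, origin on the worktop under its middle; x along the channel, y across, z up. 116 mm long, 54 mm wide between the cheeks, which rise 6 mm above the plate inside it. That plate is 6 mm thick, hollow below, upper face at 40 mm. The arm lies on it with its fin end towards +x (the other way round it tips off).
- base_mid (a point): Point 40 mm up in the plate's upper face, 20 mm to the -x side of the base's middle; axes as base. The plate's one slot (22 mm along x, 10 mm along y) is centred across, but along x it was clamped anywhere within 6 mm either side of this point and its place is not reported: feel for it with the screw's foot, which standing in the arm's slot drags the arm along.
- screw: Steel quarter-turn thumbscrew, about 0.04 kg; origin at the flange's underside, z up its axis, x along the wing and the crossbar. Round flange 30 mm across and 4 mm thick, 6 mm shank below, at its foot a rounded crossbar 18 mm long (x) and 6 mm thick, 15.5 to 21.5 mm below the origin. At the start it stands upright in the block, at any yaw.
- screw_wing (a point): Centre of the screw's flat wing, 19 mm above the flange's underside; axes as screw. Wing 26 mm in x, 8 mm in y, from 15 mm below to 15 mm above this point. The screw drops through both slots only with its wing in line with the channel, and locks under the plate when turned a quarter, either way.
- screw_seat (a point): Centre of the underside of the screw's flange; axes as screw. Fully down, it lies in the top face of the arm, 48 mm above the worktop.
- screw_block: Fixed wooden block 60 x 60 x 30 mm, origin under its centre, with an upright hole 21 mm wide in which the screw stands, its flange on the block's top.
- tin_2: Bystander: low round tin, 86 mm across, 40 mm high; origin under its centre.
- soap_1: Bystander: bar of soap, 58 x 84 x 26 mm; origin under its centre.
- candle_1: Bystander: tea light, 38 mm across, 15 mm high; origin under its centre.
- packet_1: Bystander: flat packet, 66 x 147 x 13 mm; origin under its centre.

How it is judged:
By the outcome, as a careful person would: the job done as asked, in the order asked, and still so for the second after the job is handed in, with the robot touching nothing.
It also fails if it takes over 72 s, if anything falls off the work surface, if the arm or the gripper's body presses on something with over 40 N, if the wrist force passes 120 N, or if a joint passes its speed limit or range.

ROBOT

A 7-joint arm with a two-finger parallel gripper is mounted at the origin on a cart in front of the work surface, level with it; the furniture and walls round the work are solid. World frame = base frame: x ahead of the robot, y to its left, z up, the work surface at z = 0. Lengths are in m, angles in rad, forces in N, time in s.
With the tool pointing down it reaches from about 0.425 to 0.95 m from the base axis. Payload 4.7 kg.
Tool frame: the origin (TCP) lies on the centre line of the jaws, within the pads' length; the fingertips stand manip.tip_extent ahead of it and the grasp point (between the pads) lies 6 mm ahead of it (manip.tip_extent is the distance from the TCP to the fingertips, in m); z points along the fingers, y is the line along which they close (so a half turn about z gives the same grasp; the last joint's range is limited). The gripper opens to 85 mm and grips with 20 to 120 N. Pads are 22 mm wide; open, the fingers measure 114 mm over their backs; the gripper's body (76 mm by 85 mm) begins 54 mm behind the grasp point. The pads swing forward as they close: fully open they stand 13 mm farther back than shut.
Start: joints at [-1.18, 0.469, -0.049, 1.532, 0.024, 1.141, -0.082], TCP at [0.275, 0.616, 0.256] pointing down, gripper open.
Joint ranges: [-2.59, 2.59], [-0.33, 1.99], [-1.39, 1.29], [0.1, 2.45], [-1.04, 4.18], [0.21, 1.99], [-2.66, 2.66]. Speed limits (rad/s): [2.57, 2.57, 3.14, 3.14, 3.14, 3.14, 3.14].

INTERFACE

Orientations are given as a unit quaternion [x, y, z, w].
In Python, from bench import manip, vision, close_job gives the robot as it stands. The module is installed in compiled form; this text tells all that it offers.
- The arm moves only by the tool send_rows, never from a script. Its arguments are lists of equal length, an entry for each row: "delta_rot": the turn, a rotation vector about the tool's x, y, z in degrees, a list of three; "dp": the shift along the tool's x, y, z in cm, a list of three; "hand": the closure, from 0 (fully open) to 1 (shut). In form: {"delta_rot": [[wx, wy, wz], ...], "dp": [[tx, ty, tz], ...], "hand": [hand, ...]}. A call has 1 to 12 rows; each row shifts and turns the commanded pose from where the row before left it, along the tool's axes as they then stand; what a row does not reach is not made up. A row lasts 1/8 s, in which the tool goes at most 62.5 mm and 10.7 degrees, less where a joint would pass 70% of its speed; a pose out of reach is approached as far as the arm can. A call is refused whole if a number of a shift passes 6.25 or a number of a turn 10.7, either way. A call with a gripper value outside its range is refused whole. The fingers move at their own pace and stop on an object; "newtons" is the grip in N (left out, the last holds). Time passes only in rows, so rows that do not move let the fingers close. It gives the time, the measured TCP pose, the force, the opening and the grip force at its end, in the units of the state.
- manip.sense(): the state, without advancing time (a new reading comes with each control period).
- vision.grab_frame(name): name is "side" or "top" or "wrist"; returns a dict with "pixels" (400x640x3 uint8, red, green, blue), "z_map" (400x640 float32, m along the optical axis (not along the pixel's ray), 0 where there is no reading), "fovy" (degrees; the focal length in pixels is half the picture's height over the tangent of half this angle, whatever the lens; pixels are square), "cx", "cy" (the principal point, pixels), "origin" and "orientation" of the camera in the world; the wrist camera has in their place "T_tool_cam" (4x4, takes a point from camera to tool coordinates, whose origin is the TCP and whose axes are the flange's). Camera axes: x right, y down, z forward; pixel columns grow to the right and rows downward; lengths in m; the calibration is good to about 2 mm. A picture is of the moment at which its call begins: read the wrist's pose just before it.
- close_job(): hands the job in; it is judged then, once.
The state is a dict: "time_s": time; "joint_positions": joint angles; "qvel": joint speeds; "joint_efforts": joint torques, N m; "ee_pos": TCP position; "tool_rot": TCP orientation; "contact_force": force on the tool from outside, world axes, zero at the start; "wrist_torque": the same for the moment, N m; "gripper_width": opening from 0.0 (shut) to 1.0 (fully open); "grasp_force": force on a finger pad.
Only numpy, scipy, OpenCV 4.12 (cv2) and the standard library are available. Lean on these libraries where they do the work, as an engineer would, in place of code of your own. Each camera call takes 0.05 s, during which the arm holds its last target. There are 200 camera calls.

## Working session

There is one attempt and no reset: what is moved stays moved. The work goes in short steps, Python scripts to look and compute and a tool call to move; the robot and the scene stay as the last step left them, time stands still between calls to the robot, and variables do not carry over. Pictures are saved under pics/ and viewed, at most 10 in all, crops included, and the job is handed in when it is done.

Besides the shell and the picture viewer there is one more tool, called after "Call:" as name(argument=value, ...) on one line, values as JSON. send_rows: Moves the arm, as the interface text tells. Its arguments: {"type":"object","properties":{"delta_rot":{"type":"array","items":{"type":"array","items":{"type":"number"}}},"dp":{"type":"array","items":{"type":"array","items":{"type":"number"}}},"hand":{"type":"array","items":{"type":"number"}},"newtons":{"type":"number"}},"required":["delta_rot","dp","hand"]}

```bash
mkdir -p pics; cat > h.py <<'E'
import numpy as np, cv2
from scipy.spatial.transform import Rotation as R
from bench import manip, vision
def cloud(f, pose=None):
    z=f["z_map"]; h,w=z.shape; fl=h/2/np.tan(np.radians(f["fovy"])/2)
    v,u=np.mgrid[:h,:w]
    p=np.stack([(u-f["cx"])*z/fl,(v-f["cy"])*z/fl,z],-1)
    if pose is None: M=R.from_quat(f["orientation"]).as_matrix(); t=np.array(f["origin"]); p=p@M.T+t
    else:
        T=np.array(f["T_tool_cam"]); p=p@T[:3,:3].T+T[:3,3]
        p=p@R.from_quat(pose[1]).as_matrix().T+np.array(pose[0])
    p[z==0]=np.nan
    return p
def grab(n):
    s=manip.sense(); f=vision.grab_frame(n)
    return f, cloud(f,(s["ee_pos"],s["tool_rot"]) if n=="wrist" else None)
def save(f,n): cv2.imwrite("pics/"+n,f["pixels"][:,:,::-1])
E
python3 - <<'E'
from h import *
print(manip.tip_extent, manip.sense())
for n in ("top","side"):
    f,p=grab(n); save(f,n+"0.png"); np.save(n+"0.npy",p)
    print(n,f["fovy"],f["origin"],R.from_quat(f["orientation"]).as_matrix().round(2).tolist())
E
```

```text
0.025 {'time_s': 0.0, 'joint_positions': array([-1.17986582,  0.46947168, -0.04863376,  1.53367314,  0.02410994,
        1.14097768, -0.08230412]), 'qvel': array([ 0.001156  ,  0.00228784, -0.00086833,  0.00167272,  0.00293846,
        0.00073974,  0.00052079]), 'joint_efforts': array([ 1.46578709e-04, -5.10311902e+01, -4.67051624e-02, -2.37721878e+01,
        1.06393898e-02,  7.59178656e-03, -4.33124853e-06]), 'ee_pos': array([0.27489063, 0.61591999, 0.2552499 ]), 'tool_rot': array([ 2.08344723e-01,  9.78054974e-01, -9.56424818e-04, -1.72461375e-04]), 'contact_force': array([-0.06628504,  0.10152924,  0.22656461]), 'wrist_torque': array([-0.07731115, -0.00544428,  0.008276  ]), 'grasp_force': 0.0, 'gripper_width': 1.000182767549311}
top 42.27466179837355 [ 0.28000627 -0.02190392  1.61840429] [[-0.0, -0.99, 0.14], [-1.0, 0.0, 0.01], [-0.01, -0.14, -0.99]]
side 57.1829593576135 [-0.08546871  0.55659039  0.46756169] [[-0.7, -0.33, 0.64], [-0.72, 0.32, -0.62], [0.0, -0.89, -0.46]]
```

View pics/top0.png

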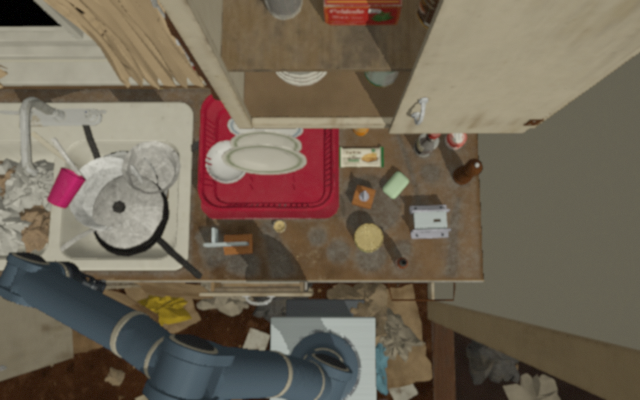

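View pics/side0.png

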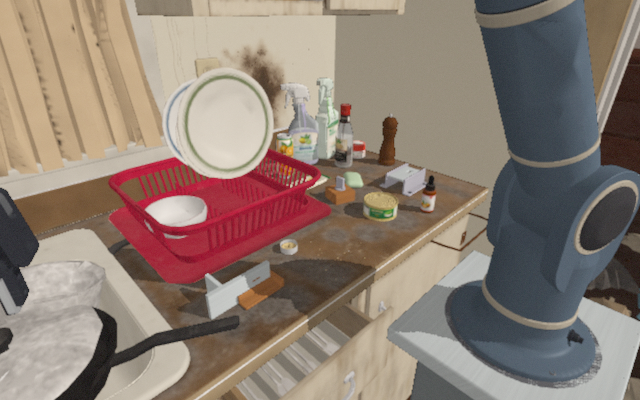

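The top view shows the arm in its rack at (225,238) with the fin to the left, candle (280,227), tin (369,237), block and screw (364,195), soap (396,184) and base (431,222). The side view shows the same: arm (240,290), base (405,180).

```bash
python3 - <<'E'
from h import *
p=np.load("top0.npy"); s=np.load("side0.npy")
def rep(n,q,zl,zh):
    q=q.reshape(-1,3); q=q[(q[:,2]>zl)&(q[:,2]<zh)]
    if len(q)<4: print(n,len(q)); return
    r=cv2.minAreaRect((q[:,:2]*1000).astype(np.float32))
    print(n,len(q),q.mean(0).round(4),np.median(q,0).round(4),"rect",np.round(r[0],1),np.round(r[1],1),round(r[2],1), "z",np.percentile(q[:,2],[5,50,95]).round(3))
rep("arm strap top",p[222:258,198:258],.040,.06)
rep("rack top",p[222:260,198:258],.012,.025)
rep("candle",p[215:240,268:292],.008,.03)
rep("tin",p[215:258,350:390],.03,.05)
rep("block",p[180:212,345:380],.022,.034)
rep("screw",p[180:212,345:380],.045,.075)
rep("soap",p[165:205,380:415],.015,.04)
rep("base",p[195:245,402:455],.03,.06)
rep("sarm",s[255:320,200:290],.03,.056)
rep("srack",s[270:312,230:290],.014,.025)
rep("sblk",s[170:210,320:360],.024,.034)
rep("sscrew",s[170:210,320:360],.045,.08)
rep("sbase",s[155:200,375:430],.036,.06)
q=s[255:320,200:290].reshape(-1,3); print("table z", np.nanmedian(p[255:265,300:340,2]))
f=cv2.imread("pics/side0.png"); t=cv2.imread("pics/top0.png")
a=cv2.resize(t[190:260,190:290],None,fx=4,fy=4,interpolation=2); b=cv2.resize(t[170:250,340:460],None,fx=3.33,fy=3.33,interpolation=2)
c=cv2.resize(f[240:330,190:300],None,fx=3.5,fy=3.5); d=cv2.resize(f[150:230,320:440],None,fx=3.3,fy=3.3)
o=np.zeros((600,800,3),np.uint8)
for im,y,x in((a,0,0),(b,0,400),(c,285,0),(d,285,400)): im=im[:600-y,:800-x]; o[y:y+im.shape[0],x:x+im.shape[1]]=im
cv2.imwrite("pics/crops.png",o)
E
```

```text
arm strap top 170 [0.3821 0.3066 0.0487] [0.3769 0.3228 0.0489] rect [397.  298.1] [ 52.1 130.8] 0.8 z [0.043 0.049 0.055]
rack top 147 [0.3786 0.2662 0.0175] [0.3729 0.2613 0.0175] rect [383.5 287.3] [139.7  69.6] 84.9 z [0.013 0.017 0.022]
candle 157 [0.4497 0.1349 0.014 ] [0.4564 0.138  0.0142] rect [432.5 130.9] [75.6 71.9] 5.6 z [0.009 0.014 0.021]
tin 580 [ 0.3943 -0.141   0.0366] [ 0.3949 -0.1402  0.0365] rect [ 393.8 -141.2] [83.5 82.8] 0.4 z [0.031 0.036 0.043]
block 297 [ 0.522  -0.1281  0.029 ] [ 0.5204 -0.1267  0.0292] rect [ 522.7 -127.7] [59.6 61.6] 73.7 z [0.024 0.029 0.033]
screw 26 [ 0.5216 -0.1273  0.0619] [ 0.5218 -0.1272  0.0627] rect [ 522.5 -127.3] [22.8  6.9] 0.5 z [0.049 0.063 0.068]
soap 375 [ 0.5619 -0.2277  0.0228] [ 0.5616 -0.2274  0.0228] rect [ 576.7 -209.9] [98.4 79.6] 51.6 z [0.016 0.023 0.029]
base 714 [ 0.4466 -0.3296  0.0404] [ 0.4466 -0.3289  0.0402] rect [ 446.6 -331.9] [ 66.4 116.4] 2.0 z [0.034 0.04  0.048]
sarm 968 [0.377  0.3084 0.0426] [0.3708 0.3169 0.044 ] rect [433.2 301. ] [131.7 129.9] 2.6 z [0.031 0.044 0.05 ]
srack 396 [0.3678 0.2662 0.0181] [0.369  0.2642 0.0175] rect [363.9 271.5] [ 39.4 102.6] 1.4 z [0.015 0.017 0.024]
sblk 253 [ 0.5234 -0.1359  0.0282] [ 0.5172 -0.1208  0.0286] rect [ 530.3 -169.6] [ 78.9 168. ] 12.8 z [0.024 0.029 0.032]
sscrew 58 [ 0.5183 -0.1231  0.0551] [ 0.5181 -0.1224  0.0551] rect [ 520.1 -123.7] [25.2  9.1] 0.4 z [0.046 0.055 0.063]
sbase 549 [ 0.4257 -0.3013  0.041 ] [ 0.4344 -0.3069  0.0393] rect [ 442.6 -325.8] [148.6 356.5] 32.5 z [0.036 0.039 0.053]
table z -0.0011628699740360293
```

View pics/crops.png

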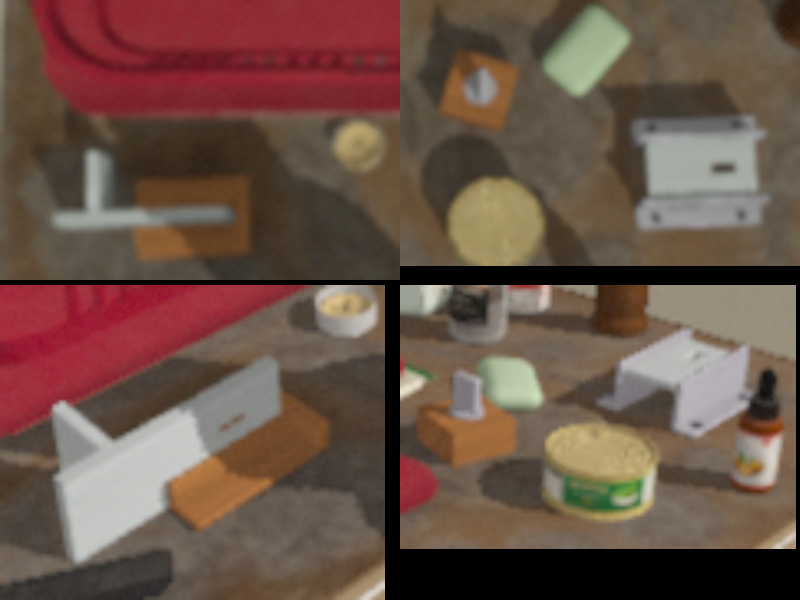

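The crops show the fin end to the left (+y), the base plate slot on its right side (so base +x = world +y), and the screw wing roughly along world x. Next I check for free worktop to lay the arm on.

```bash
python3 - <<'E'
from h import *
q=np.vstack([np.load(n+"0.npy").reshape(-1,3) for n in("top","side")]); q=q[~np.isnan(q).any(1)]
q=q[q[:,2]<.6]
print("max height mm, rows x, cols y")
ys=np.arange(.16,-.5,-.02)
print("x\\y  "+" ".join("%4d"%(y*100) for y in ys))
for x in np.arange(.36,.72,.02):
    r=[]
    for y in ys:
        m=(abs(q[:,0]-x)<.01)&(abs(q[:,1]-y)<.01)
        r.append("%4d"%(1000*np.percentile(q[m,2],98)) if m.sum()>2 else "   .")
    print("%.2f "%x+" ".join(r))
E
```

```text
max height mm, rows x, cols y
x\y    16   14   12   10    8    6    4    2    0   -1   -3   -5   -7   -9  -11  -13  -15  -17  -19  -21  -23  -25  -27  -29  -31  -33  -35  -37  -39  -41  -43  -45  -47
0.36    3    4    5    4    2    6    3    3    4    5    4    6    4   38   39   41   41   25    6    3    5    5    7    8    7    7    5    5    4    5    5    3    5
0.38    4    5    4    4    4    4    4    3    4    4    4    5    4   39   44   41   41   41    5    3    5    5    7    3    7    4    7    8    5    3    4    7    7
0.40    6    5    6    5    5    5    5    3    4    6    5    3    6   39   39   41   41   44    5    8    5    5   39   11    9    8    8   13    6    4    6    5    7
0.42   14   15   12    5    3    5    8    5    5    5    4    5    8   39   42   43   42   41    4    5    6    4   46   48   47   46   49   48    7    4    8    6    4
0.44   12   15   15    5    4    5    5    5    8    5    4    6    5    5   38   39   42    7    5    7    6    6   43   44   44   45   45   43    6    4    6    4    7
0.46  120  120  120  120  120  119  121  118   18 
[... 1459 characters left out ...]
  466  466  466  595
0.64  588  487  485  485  486  486  486  487  487  487  487  488  487  487  489  487  487   17   14    5    7    6    5    5   98    4    7    7    8    6    6    5    .
0.66  486  486  485  485  486  485  485  485  485  484  485  486  484  485  486  485  485  485   14    9    5    7   85  191  202  140    6    6    5    8    6    7    5
0.68  486  485  487  485  485  485  485  484  485  485  486  486  486  486  486  485  486  485   17    4    3    5  108  201  207  205    4    5   52   53   51    8    6
0.70  486  486  485  486  581  583  583  583  578  485  485  487  486  486  564  570  566  485  485    6    4    3   66  158    .    .    .   35   54   55   55    4    6
```

Call:
send_rows(delta_rot=[[0,0,9.42],[0,0,9.42],[0,0,9.42],[0,0,9.42],[0,0,9.42],[0,0,9.42],[0,0,9.42]], dp=[[0,0,0],[0,0,0],[0,0,0],[0,0,0],[0,0,0],[0,0,0],[0,0,0]], hand=[0,0,0,0,0,0,0], newtons=40)

```text
time_s: 0.98
ee_pos: [0.2749, 0.6161, 0.2557]
tool_rot: [0.709, 0.705, -0.001, 0.0]
contact_force: [0.2, -0.2, 0.0]
gripper_width: 1.0
grasp_force: 0.0
```

Call:
send_rows(delta_rot=[[0,0,0],[0,0,0],[0,0,0],[0,0,0],[0,0,0],[0,0,0],[0,0,0],[0,0,0],[0,0,0],[0,0,0],[0,0,0],[0,0,0]], dp=[[-3.1,1,0.5],[-3.1,1,0.5],[-3.1,1,0.5],[-3.1,1,0.5],[-3.1,1,0.5],[-3.1,1,0.5],[-3.1,1,0.5],[-3.1,1,0.5],[-3.1,1,0.5],[-3.1,1,0.5],[0,0,0],[0,0,0]], hand=[0,0,0,0,0,0,0,0,0,0,0,0])

```text
time_s: 2.48
ee_pos: [0.3749, 0.307, 0.2063]
tool_rot: [0.707, 0.707, 0.0, -0.0]
contact_force: [0.4, 0.2, 0.0]
gripper_width: 1.004
grasp_force: 0.0
```

```bash
cat >> h.py <<'E'
def go(pos,ydir=None,lean=0.0):
    """tool-frame shift (cm) to pos, turn (deg) to: tool y heading ydir deg in world xy (fingers down), leaned back about world y"""
    s=manip.sense(); M=R.from_quat(s["tool_rot"])
    print("t",round(s["time_s"],2),"at",s["ee_pos"].round(4),"y-axis",M.as_matrix()[:,1].round(3),"z",M.as_matrix()[:,2].round(3),"F",s["contact_force"].round(1),"w",round(s["gripper_width"],3),"g",round(float(s["grasp_force"]),1),"j7",s["joint_positions"].round(2))
    if ydir is not None:
        a=np.radians(ydir); y=np.array([np.cos(a),np.sin(a),0]); z=np.array([0,0,-1.]); x=np.cross(y,z)
        T=R.from_euler("y",-lean,degrees=True)*R.from_matrix(np.stack([x,y,z],1))
        d=(M.inv()*T).as_rotvec(degrees=True); print("turn",d.round(2)); M=T
    print("shift(after turn) cm",(M.inv().apply(np.array(pos)-s["ee_pos"])*100).round(2))
E
python3 - <<'E'
from h import *
f,p=grab("wrist"); save(f,"w1.png")
go([.377,.308,.048],0)
m=(p[:,:,2]>.042)&(p[:,:,2]<.058)&(abs(p[:,:,1]-.3)<.12)&(abs(p[:,:,0]-.39)<.06)
q=p[m]; s=q[q[:,0]<.385]; print(len(q),"strap",np.percentile(s,[2,50,98],axis=0).round(4)); g=q[q[:,0]>.39]; print("fin",len(g),np.percentile(g,[2,50,98],axis=0).round(4))
for y in(.25,.27,.29,.31): t=s[abs(s[:,1]-y)<.008]; print(y,np.percentile(t[:,0],[3,50,97]).round(4))
E
```

```text
t 2.52 at [0.3748 0.3074 0.2064] y-axis [1.    0.002 0.   ] z [ 0.     0.001 -1.   ] F [-0.1  0.1 -0.4] w 0.999 g 0.0 j7 [-1.03  0.21  0.29  2.04 -0.08  0.89 -0.69]
turn [ 0.   -0.03  0.09]
shift(after turn) cm [ 0.06  0.22 15.84]
1466 strap [[0.3673 0.236  0.0482]
 [0.3738 0.3098 0.0517]
 [0.3826 0.3603 0.0532]]
fin 311 [[0.3903 0.3296 0.0434]
 [0.4058 0.3339 0.0516]
 [0.4205 0.3376 0.053 ]]
0.25 [0.3717 0.3749 0.3791]
0.27 [0.3707 0.3738 0.378 ]
0.29 [0.3698 0.3733 0.3769]
0.31 [0.3689 0.3728 0.376 ]
```

View pics/w1.png

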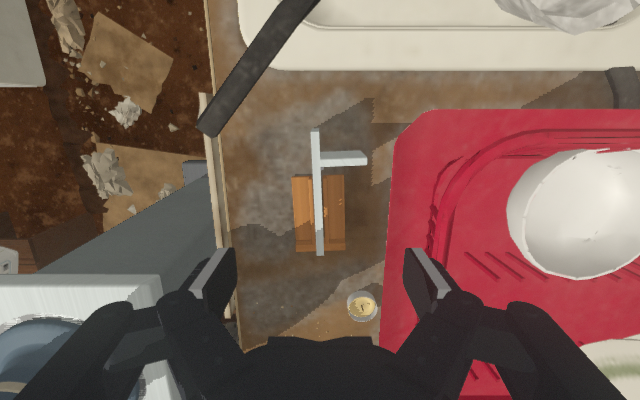

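The wrist view shows the strap (col 318, rows 128–255) with its fin at (345,158), in line with the measured fin y of 0.334 and top at 50 mm. The strap is yawed about 2° from world y.

Call:
send_rows(delta_rot=[[0,0,-2.3],[0,0,0],[0,0,0],[0,0,0],[0,0,0],[0,0,0],[0,0,0],[0,0,0],[0,0,0],[0,0,0],[0,0,0],[0,0,0]], dp=[[0,-0.2,0],[0,0,2.5],[0,0,2.5],[0,0,2.5],[0,0,2.5],[0,0,2.5],[0,0,2],[0,0,1.3],[0,0,0],[0,0,0],[0,0,0],[0,0,0]], hand=[0,0,0,0,0,0,0,0,0.4,0.8,1,1], newtons=50)

```text
time_s: 4.03
ee_pos: [0.3733, 0.3067, 0.0488]
tool_rot: [0.693, 0.721, 0.001, -0.0]
contact_force: [-0.3, -1.0, 0.2]
gripper_width: 0.143
grasp_force: 0.0
```

Call:
send_rows(delta_rot=[[0,0,0],[0,0,0],[0,0,0],[0,0,0]], dp=[[0,0,0],[0,0,0],[0,0,0],[0,0,-0.3]], hand=[1,1,1,1])

```text
time_s: 4.53
ee_pos: [0.3729, 0.3062, 0.0512]
tool_rot: [0.693, 0.721, -0.0, -0.0]
contact_force: [-0.5, 0.6, -1.6]
gripper_width: 0.086
grasp_force: 49.2
```

```bash
python3 -c "
from h import *
go([.377,.308,.048],0)"
```

```text
t 4.53 at [0.3729 0.3062 0.0512] y-axis [ 0.999  0.04  -0.   ] z [-0. -0. -1.] F [-0.5  0.6 -1.6] w 0.086 g 49.2 j7 [-0.95  0.46  0.22  2.16 -0.19  0.53 -0.55]
turn [-0.03  0.02  2.31]
shift(after turn) cm [0.18 0.41 0.32]
```

Call:
send_rows(delta_rot=[[0,0,0],[0,0,0],[0,0,0],[0,0,0],[0,0,0],[0,0,0],[0,0,0],[0,0,0],[0,0,2.3]], dp=[[0,0,-1],[0,0,-1.5],[0,0,-2.5],[0,0,-3],[0,0,-3],[0,0,-3],[0,0,-3],[0,0,-1.9],[0,0,0]], hand=[1,1,1,1,1,1,1,1,1])

```text
time_s: 5.65
ee_pos: [0.3738, 0.3068, 0.243]
tool_rot: [0.708, 0.707, 0.002, -0.0]
contact_force: [0.2, -0.5, -2.1]
gripper_width: 0.083
grasp_force: 49.1
```

Call:
send_rows(delta_rot=[[0,0,0],[0,0,0],[0,0,0],[0,0,0],[0,0,0],[0,0,0],[0,0,0],[0,0,0],[0,0,0],[0,0,0]], dp=[[-3.1,0.7,0],[-3.1,0.7,0],[-3.1,0.7,0],[-3.1,0.7,0],[-3.1,0.7,0],[-3.1,0.7,0],[-3.1,0.7,0],[-3.1,0.7,0],[-3.1,0.7,0],[-2.7,0.4,0]], hand=[1,1,1,1,1,1,1,1,1,1])

```text
time_s: 6.9
ee_pos: [0.4401, -0.0009, 0.2411]
tool_rot: [0.707, 0.707, 0.001, 0.0]
contact_force: [0.1, -0.3, -1.0]
gripper_width: 0.085
grasp_force: 49.1
```

Call:
send_rows(delta_rot=[[0,0,0],[0,0,0],[0,0,0],[0,0,0],[0,0,0],[0,0,0],[0,0,0],[0,0,0],[0,0,0],[0,0,0],[0,0,0],[0,0,0]], dp=[[-3,0.9,0],[-3,0.9,0],[-3,0.9,0],[-3,0.9,0],[-3,0.9,0],[-3,0.9,0],[-3,0.9,0],[-3,0.9,0],[-3,0.9,0],[-3,0.9,0],[-3.1,0.9,0],[0,0,0]], hand=[1,1,1,1,1,1,1,1,1,1,1,1])

```text
time_s: 8.4
ee_pos: [0.5385, -0.3331, 0.2411]
tool_rot: [0.708, 0.706, -0.001, 0.001]
contact_force: [-0.0, -0.2, -1.6]
gripper_width: 0.085
grasp_force: 49.1
```

```bash
python3 - <<'E'
from h import *
s=manip.sense()
go([.56-.045*.64,-.331,.002+.045*.766],0,40)
f,p=grab("side"); o=f["pixels"][:,:,::-1][120:260,340:560]; cv2.imwrite("pics/s2.png",cv2.resize(o,None,fx=3,fy=3))
E
```

```text
t 8.4 at [ 0.5385 -0.3331  0.2411] y-axis [ 1.    -0.003  0.   ] z [ 0.    -0.002 -1.   ] F [-0.  -0.2 -1.6] w 0.085 g 49.1 j7 [ 0.    0.48  0.69  1.69 -0.33  1.1   0.78]
turn [-39.99   0.17  -0.16]
shift(after turn) cm [  0.21 -13.71  15.21]
```

View pics/s2.png

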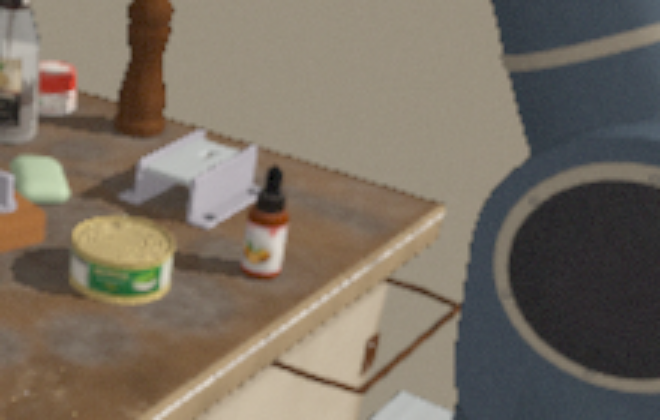

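Gripper is out of that crop; it shows the base and the free worktop behind it (between soap and pepper mill), matching the height map.

Call:
send_rows(delta_rot=[[-10,0,0],[-10,0,0],[-10,0,0],[0,0,0],[0,0,0],[0,0,0],[0,0,0],[0,0,0],[0,0,0],[0,0,0],[0,0,0]], dp=[[0,0,0],[0,0,0],[0,0,0],[0.2,-1.6,2.65],[0,-1.6,2.65],[0,-1.6,2.65],[0,-1.6,2.65],[0,-1.6,2.65],[0,-1.5,2.65],[0,0,0],[0,0,0]], hand=[1,1,1,1,1,1,1,1,1,1,1])

```text
time_s: 9.82
ee_pos: [0.5386, -0.3319, 0.0617]
tool_rot: [0.683, 0.685, 0.183, 0.178]
contact_force: [-0.0, -1.2, -1.7]
gripper_width: 0.081
grasp_force: 49.3
```

```bash
python3 - <<'E'
from h import *
go([.536,-.331,.044],0,30)
f,p=grab("wrist"); save(f,"w2.png")
E
```

```text
t 9.82 at [ 0.5386 -0.3319  0.0617] y-axis [0.87  0.001 0.493] z [ 0.493  0.007 -0.87 ] F [-0.  -1.2 -1.7] w 0.081 g 49.3 j7 [ 0.79  0.56 -0.22  2.07 -1.04  0.21  1.62]
turn [-0.46 -0.41  0.08]
shift(after turn) cm [ 0.09 -1.11  1.4 ]
```

View pics/w2.png

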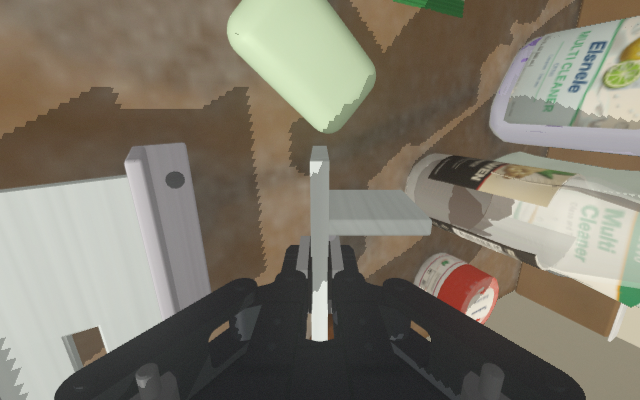

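The view shows the strap held with its end (320,150) close to the soap's corner (325,130), and the base cheek at left. j5 and j6 are at their limits, so I reduce the lean and rely on the opening to add more.

Call:
send_rows(delta_rot=[[6,0,0],[0,0,0],[0,0,0]], dp=[[0,0,0],[0,0,0],[0,0,0]], hand=[1,1,1])

```text
time_s: 10.25
ee_pos: [0.5394, -0.33, 0.06]
tool_rot: [0.689, 0.693, 0.154, 0.146]
contact_force: [-0.5, -0.4, -1.7]
gripper_width: 0.084
grasp_force: 49.4
```

```bash
python3 - <<'E'
from h import *
go([.5395,-.333,.046],0,24)
f,p=grab("wrist")
c=f["pixels"].astype(int); m=(c[:,:,1]>c[:,:,0]+8)&(c[:,:,1]>c[:,:,2]+15)&(c[:,:,1]>110)&(abs(p[:,:,0]-.56)<.07)&(abs(p[:,:,1]+.22)<.08)&(p[:,:,2]>.008)
q=p[m]; i=np.argsort(q[:,1])[:5]; print("soap corner",q[i].round(3).tolist())
t=np.load("top0.npy").reshape(-1,3); k=t[(t[:,2]>.03)&(t[:,2]<.2)&(abs(t[:,0]-.56)<.05)&(t[:,1]<-.38)&(t[:,1]>-.48)]; print("mill min/max",k.min(0),k.max(0))
st=(abs(p[:,:,2]-.06)<.05)&(abs(p[:,:,0]-.53)<.03)&(p[:,:,1]>-.30)&(p[:,:,1]<-.26); print("strap end y", np.nanmax(p[st][:,1]))
E
```

```text
t 10.25 at [ 0.5394 -0.33    0.06  ] y-axis [0.91  0.004 0.415] z [ 0.414  0.012 -0.91 ] F [-0.5 -0.4 -1.7] w 0.084 g 49.4 j7 [ 0.57  0.55  0.03  2.03 -0.91  0.33  1.44]
turn [ 0.49 -0.67  0.25]
shift(after turn) cm [-0.3  -0.56  1.28]
soap corner [[0.574, -0.269, 0.017], [0.573, -0.269, 0.017], [0.575, -0.269, 0.017], [0.573, -0.269, 0.017], [0.569, -0.269, 0.016]]
mill min/max [ 0.56495349 -0.46579307  0.03041313] [ 0.60973079 -0.41270158  0.17227791]
strap end y -0.26003182472643016
```

Call:
send_rows(delta_rot=[[0,0,0],[0,0,0],[0,0,0],[0,0,0]], dp=[[-0.2,-0.2,0.4],[-0.2,-0.2,0.4],[0,-0.16,0.35],[0,0,0]], hand=[1,1,1,1])

```text
time_s: 10.8
ee_pos: [0.5377, -0.3368, 0.0463]
tool_rot: [0.69, 0.692, 0.153, 0.146]
contact_force: [-0.6, -0.5, -0.5]
gripper_width: 0.079
grasp_force: 49.7
```

Call:
send_rows(delta_rot=[[0,0,0],[0,0,0],[0,0,0]], dp=[[0,-0.04,0.1],[0,-0.04,0.1],[0,0,0]], hand=[1,1,1])

```text
time_s: 11.18
ee_pos: [0.5382, -0.3368, 0.046]
tool_rot: [0.69, 0.692, 0.153, 0.147]
contact_force: [-7.4, 2.4, 13.7]
gripper_width: 0.084
grasp_force: 52.1
```

```bash
python3 -c "
from h import *
go([.5395,-.333,.046],0,24)"
```

```text
t 11.18 at [ 0.5382 -0.3368  0.046 ] y-axis [0.91  0.001 0.414] z [ 0.414  0.009 -0.91 ] F [-7.4  2.4 13.7] w 0.084 g 52.1 j7 [ 0.6   0.57 -0.    2.03 -0.94  0.3   1.47]
turn [ 0.48 -0.5   0.07]
shift(after turn) cm [0.38 0.12 0.05]
```

Call:
send_rows(delta_rot=[[0,0,0],[0,0,0],[0,0,0],[0,0,0],[0,0,0],[0,0,0]], dp=[[0,0,-0.1],[0,0,0],[0,0,0],[0,0,0],[0,0,0],[0,0,0]], hand=[0.75,0.5,0.5,0.5,0.5,0.5])

```text
time_s: 11.92
ee_pos: [0.5377, -0.3357, 0.045]
tool_rot: [0.69, 0.692, 0.153, 0.146]
contact_force: [-0.8, 0.3, -0.4]
gripper_width: 0.502
grasp_force: 0.1
```

```bash
python3 - <<'E'
from h import *
go([.5395,-.333,.046],0,24)
f,p=grab("wrist"); save(f,"w3.png")
E
```

```text
t 11.93 at [ 0.5377 -0.3357  0.045 ] y-axis [0.911 0.001 0.412] z [ 0.412  0.01  -0.911] F [-0.8  0.3 -0.4] w 0.502 g 0.1 j7 [ 0.6   0.58 -0.    2.03 -0.94  0.3   1.47]
turn [ 0.35 -0.59  0.08]
shift(after turn) cm [ 0.27  0.21 -0.01]
```

View pics/w3.png

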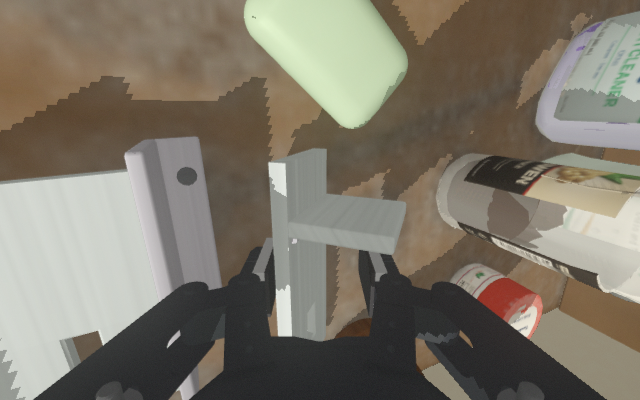

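The strap leans on the robot-side finger (top edge at col 280), fin clear of the other finger; withdraw along the tool axis to let it fall flat.

Call:
send_rows(delta_rot=[[0,0,0],[0,0,0],[0,0,0],[0,0,0],[0,0,0],[0,0,0],[8,0,0],[8,0,0],[8,0,0],[0,0,0]], dp=[[0,0,-1],[0,0,-1.5],[0,0,-2],[0,0,-3],[0,0,-3],[0,0,-2],[0,0,0],[0,0,0],[0,0,0],[0,0,0]], hand=[0.5,0.5,0.5,0.5,0.5,0.5,0.5,0.5,0.5,0.5])

```text
time_s: 13.22
ee_pos: [0.4887, -0.3359, 0.1593]
tool_rot: [0.704, 0.711, 0.006, 0.0]
contact_force: [-0.2, -0.0, -0.1]
gripper_width: 0.505
grasp_force: 0.0
```

```bash
python3 - <<'E'
from h import *
f,p=grab("wrist"); save(f,"w4.png")
go([.52,-.30,.05],90)
b=(abs(p[:,:,0]-.53)<.05)&(p[:,:,1]<-.25)&(p[:,:,1]>-.43)
q=p[b&(p[:,:,2]>.003)&(p[:,:,2]<.02)]; 
r=cv2.minAreaRect((q[:,:2]*1000).astype(np.float32)); print("strap",len(q),np.percentile(q,[1,50,99],axis=0).round(4).tolist(),r)
g=p[b&(p[:,:,2]>.045)&(p[:,:,2]<.062)]
if len(g)>5: print("fin",len(g),np.percentile(g,[2,50,98],axis=0).round(4).tolist(),cv2.minAreaRect((g[:,:2]*1000).astype(np.float32)))
E
```

```text
t 13.28 at [ 0.4868 -0.3364  0.159 ] y-axis [1.    0.007 0.008] z [ 0.008  0.009 -1.   ] F [-0.5  0.2 -0.2] w 0.502 g 0.0 j7 [ 0.2   0.46  0.46  1.86 -0.27  0.88  0.79]
turn [ 7.400e-01 -5.000e-02 -8.958e+01]
shift(after turn) cm [-3.32  3.64 10.9 ]
strap 7496 [[0.4801, -0.4153, 0.0031], [0.519, -0.3375, 0.0094], [0.5763, -0.2561, 0.0187]] ((530.0056762695312, -339.74462890625), (178.95895385742188, 99.9625244140625), 89.99807739257812)
fin 751 [[0.5038, -0.3155, 0.0455], [0.5277, -0.3102, 0.0555], [0.5523, -0.3071, 0.057]] ((557.3827514648438, -351.6131286621094), (43.73074722290039, 133.55238342285156), 35.74064636230469)
```

View pics/w4.png

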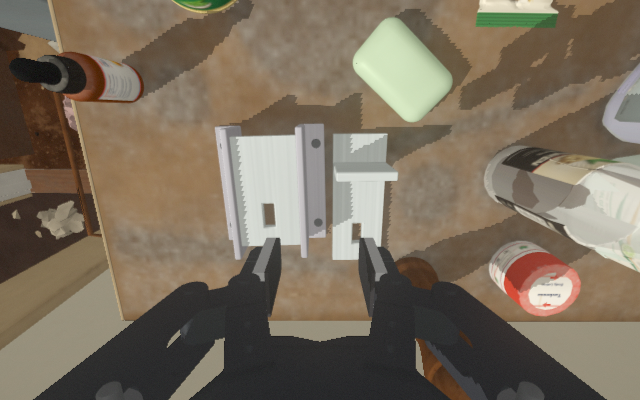

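The picture shows the arm lying flat with fin up (fin at (365,172), slot (356,232)), beside the base with its slot at (268,215). Measure all of these.

```bash
python3 - <<'E'
from h import *
f,p=grab("wrist")
X,Y,Z=p[...,0],p[...,1],p[...,2]
def yaw(q,ax):  # fit line along axis ax
    a=np.polyfit(q[:,ax],q[:,1-ax],1); return np.degrees(np.arctan(a[0]))
g=p[(Z>.05)&(Z<.062)&(X>.5)&(X<.56)&(abs(Y+.311)<.012)]; print("fin c",(g.min(0)+g.max(0))/2,g.mean(0),"slope dy/dx deg",yaw(g,0))
u,v=slice(325,395),slice(125,262)
t=p[125:262,325:400].reshape(-1,3); t=t[(t[:,2]>.005)&(t[:,2]<.0145)&(t[:,0]>.495)&(t[:,0]<.562)]
print("strap ext",np.percentile(t,[1,99],axis=0).round(4).tolist(), "yaw", yaw(t,1))
for y in (-.39,-.37,-.35,-.33,-.29):
    s=t[abs(t[:,1]-y)<.005]; print(y,np.percentile(s[:,0],[2,98]).round(4), end=" ")
print()
b=p[110:262,210:330].reshape(-1,3)
c=b[(b[:,2]>.0445)&(b[:,2]<.055)]; pl=b[(b[:,2]>.036)&(b[:,2]<.0435)]
print("plate",np.percentile(pl,[1,50,99],axis=0).round(4).tolist()); print("cheeks",np.percentile(c,[1,50,99],axis=0).round(4).tolist())
for side in (c[c[:,0]<.44],c[c[:,0]>.46]): print("cheek",len(side),np.median(side,0).round(4),np.percentile(side,[2,98],axis=0).round(4).tolist(),"dx/dy deg",yaw(side,1))
def hole(r0,r1,c0,c1,ref,zt):
    m=np.zeros(Z.shape,bool); m[r0:r1,c0:c1]=(Z[r0:r1,c0:c1]<zt)
    vv,uu=np.nonzero(m); fl=200/np.tan(np.radians(f["fovy"])/2); 
    print("hole px",uu.min(),uu.max(),vv.min(),vv.max(),len(uu))
    return m
hole(195,235,252,288,0,.033); hole(218,250,345,368,0,.0045)
c_=f["pixels"]; print(c_[212:240:3,356].tolist()); print("slot nb",p[196,268],p[232,356],p[242,356])
cv2.imwrite("pics/w5.png",cv2.resize(c_[110:265,205:405][:,:,::-1],None,fx=3.8,fy=3.8,interpolation=cv2.INTER_NEAREST))
E
```

```text
fin c [ 0.52807541 -0.31098923  0.05384254] [ 0.52788309 -0.31071117  0.05528815] slope dy/dx deg 0.7019612434680329
strap ext [[0.496, -0.4093, 0.0056], [0.5534, -0.282, 0.0117]] yaw 2.1126405545556772
-0.39 [0.5049 0.5543] -0.37 [0.4961 0.5534] -0.35 [0.4959 0.5529] -0.33 [0.5036 0.5524] -0.29 [0.5043 0.5518] 
plate [[0.4171, -0.3785, 0.0386], [0.4439, -0.3237, 0.0418], [0.4725, -0.2816, 0.0432]]
cheeks [[0.4111, -0.3885, 0.0449], [0.4193, -0.3258, 0.0475], [0.4791, -0.2752, 0.0492]]
cheek 1015 [ 0.4156 -0.3268  0.0475] [[0.4111, -0.3879, 0.0449], [0.4196, -0.2776, 0.049]] dx/dy deg -2.1229463004605904
cheek 942 [ 0.475  -0.3247  0.0476] [[0.471, -0.3858, 0.0459], [0.4791, -0.2749, 0.0491]] dx/dy deg -2.106487465718217
hole px 266 277 203 224 218
hole px 355 363 223 240 150
[[211, 215, 209], [212, 215, 208], [213, 216, 209], [210, 214, 207], [108, 93, 74], [110, 97, 80], [113, 100, 85], [109, 94, 77], [106, 92, 77], [115, 106, 93]]
slot nb [ 0.44363448 -0.33267864  0.04203969] [ 0.52729816 -0.38373214  0.00204158] [ 0.52691032 -0.39239978  0.00798902]
```

View pics/w5.png

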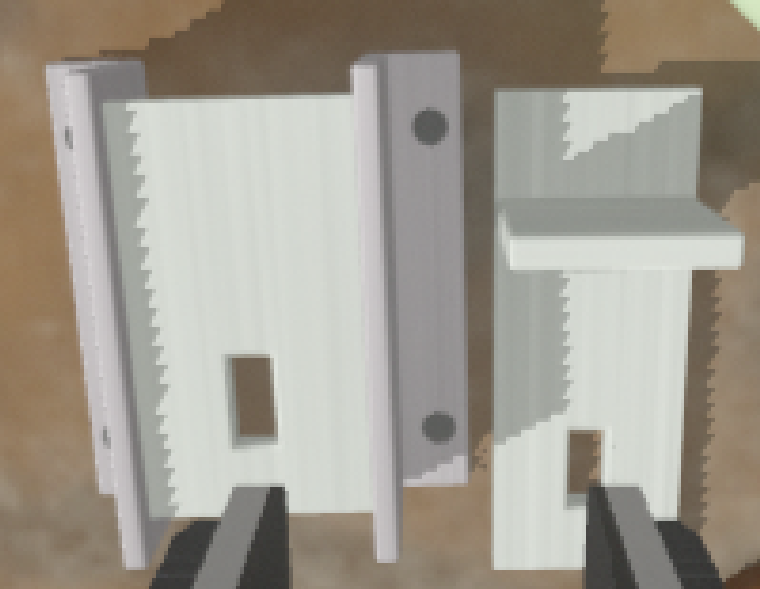

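The crop shows the plate slot (235–277, 355–445) and the arm slot (568–603, 430–507); base axis heading ≈92°, arm ≈91°. Turn to grip the fin.

Call:
send_rows(delta_rot=[[0.7,0,9.9],[0,0,9.9],[0,0,9.9],[0,0,9.9],[0,0,9.9],[0,0,9.9],[0,0,9.9],[0,0,9.9],[0,0,10],[0,0,0],[0,0,0],[0,0,0]], dp=[[0,0,0],[0,0,0],[0,0,0],[0,0,0],[0,0,0],[0,0,0],[0,0,0],[0,0,0],[0,0,0],[2,-1.2,2],[2,-1.2,2],[0,0,0]], hand=[0.5,0.5,0.5,0.5,0.5,0.5,0.5,0.5,0.5,0.5,0.5,0.5])

```text
time_s: 14.82
ee_pos: [0.5245, -0.3105, 0.1176]
tool_rot: [1.0, 0.01, -0.004, -0.006]
contact_force: [-1.0, -0.6, -0.6]
gripper_width: 0.502
grasp_force: 0.0
```

```bash
python3 - <<'E'
from h import *
go([.528,-.3108,.040],-88.8)
f,p=grab("wrist")
X,Y,Z=p[...,0],p[...,1],p[...,2]
g=p[(Z>.05)&(Z<.060)&(X>.49)&(X<.57)&(abs(Y+.311)<.012)]; print(len(g),"fin c",np.percentile(g,[1,50,99],axis=0).round(4).tolist(), np.degrees(np.arctan(np.polyfit(g[:,0],g[:,1],1)[0])))
# slot estimate from earlier picture: rays need old pose; redo with side-independent: base slot here
E
```

```text
t 14.82 at [ 0.5245 -0.3105  0.1176] y-axis [ 0.02  -1.    -0.013] z [-0.008  0.013 -1.   ] F [-1.  -0.6 -0.6] w 0.502 g 0.0 j7 [-0.09  0.65  0.81  1.85 -0.59  0.92 -0.56]
turn [-0.74  0.42 -0.04]
shift(after turn) cm [0.35 0.04 7.76]
810 fin c [[0.5044, -0.3155, 0.0522], [0.5307, -0.3115, 0.0557], [0.553, -0.3075, 0.0571]] 0.9140485702243236
```

Call:
send_rows(delta_rot=[[-0.7,0.4,0],[0,0,0],[0,0,0],[0,0,0],[0,0,0],[0,0,0],[0,0,0],[0,0,0],[0,0,0],[0,0,0]], dp=[[0.4,0.1,0],[0,0,2],[0,0,2],[0,0,2],[0,0,1.7],[0,0,0],[0,0,0],[0,0,0],[0,0,0],[0,0,0]], hand=[0.5,0.5,0.5,0.5,0.5,0.5,0.8,1,1,1], newtons=70)

```text
time_s: 16.12
ee_pos: [0.5301, -0.3134, 0.0429]
tool_rot: [1.0, 0.01, 0.001, 0.002]
contact_force: [0.1, -0.5, 4.1]
gripper_width: 0.083
grasp_force: 69.4
```

Call:
send_rows(delta_rot=[[0,0,0],[0,0,0],[0,0,0],[0,0,0],[0,0,0],[0,0,0],[0,0,0]], dp=[[0,0,0],[0,0,0],[0,0,-0.5],[0,0,-1.5],[0,0,-2],[0,0,-2],[0,0,0]], hand=[1,1,1,1,1,1,1])

```text
time_s: 17.0
ee_pos: [0.5306, -0.3137, 0.1045]
tool_rot: [1.0, 0.01, 0.003, 0.002]
contact_force: [0.2, 0.8, -1.3]
gripper_width: 0.084
grasp_force: 68.6
```

```bash
python3 - <<'E'
from h import *
go([.5,-.3,.1])
f,p=grab("wrist"); save(f,"w6.png")
X,Y,Z=p[...,0],p[...,1],p[...,2]
b=(X<.515)&(Y>-.42)&(Y<-.25)
for n,lo,hi in(("c1",.40,.44),("c2",.46,.49)):
    c=p[(Z>.0445)&(Z<.053)&(X>lo)&(X<hi)&(Y>-.41)&(Y<-.26)]
    if len(c)>20: print(n,len(c),np.median(c,0).round(4),np.percentile(c,[2,98],axis=0).round(4).tolist(),np.degrees(np.arctan(np.polyfit(c[:,1],c[:,0],1)[0])))
s=p[(Z>.055)&(Z<.085)&(X>.49)&(X<.57)&(Y>-.42)&(Y<-.34)]; print("strap top",len(s),np.percentile(s,[1,50,99],axis=0).round(4).tolist())
if len(s)>50: print("plane z=a+b x+c y", np.linalg.lstsq(np.c_[np.ones(len(s)),s[:,:2]-[.528,-.31]],s[:,2],rcond=None)[0].round(4))
E
```

```text
t 17.0 at [ 0.5306 -0.3137  0.1045] y-axis [ 0.019 -1.     0.004] z [ 0.005 -0.004 -1.   ] F [ 0.2  0.8 -1.3] w 0.084 g 68.6 j7 [-0.09  0.66  0.8   1.85 -0.61  0.88 -0.55]
shift(after turn) cm [-3.03 -1.43  0.42]
strap top 9666 [[0.506, -0.413, 0.0642], [0.5336, -0.3768, 0.0714], [0.5555, -0.3408, 0.0728]]
plane z=a+b x+c y [ 0.0713 -0.0173  0.0009]
```

View pics/w6.png

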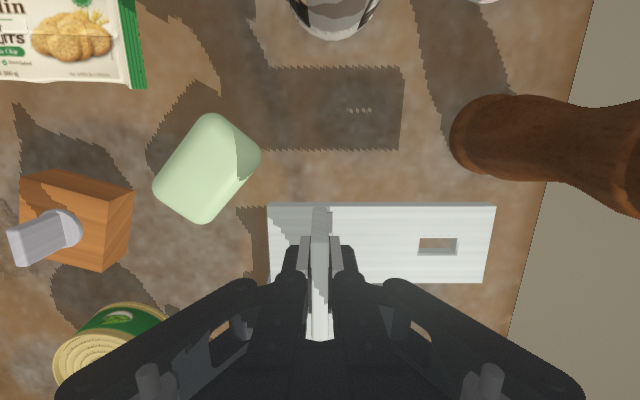

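The picture shows the arm held level by its fin, slot at (438,245), with soap, block and tin undisturbed. Compute the plate slot from the earlier frame's pixel edges.

```bash
python3 - <<'E'
from h import *
f=vision.grab_frame("wrist"); T=np.array(f["T_tool_cam"]); fl=200/np.tan(np.radians(f["fovy"])/2)
y=np.array([1,.007,.008]); z=np.array([.008,.009,-1.]); y/=np.linalg.norm(y); x=np.cross(y,z); x/=np.linalg.norm(x); M=np.stack([x,y,np.cross(x,y)],1); t=np.array([.4868,-.3364,.159])
def hit(u,v,h):
    d=M@(T[:3,:3]@np.array([(u-f["cx"])/fl,(v-f["cy"])/fl,1])); o=M@T[:3,3]+t
    return (o+d*(h-o[2])/d[2])[:2].round(4)
F=lambda a,b:(205+a/3.8,110+b/3.8)
for n,(a,b) in dict(topL=(226,355),topR=(271,355),botR1=(277,437),botR2=(278,446),plateTL=(110,98),plateTR=(350,95),plateBM=(260,514)).items(): print(n,hit(*F(a,b),.040))
print("armslot",[hit(*F(a,b),.008) for a,b in((568,430),(603,430),(568,494),(568,507))], "strap end", hit(*F(540,569),.008),hit(*F(600,88),.008))
go([0.443,-.288,.1],-87.9)
E
```

```text
topL [ 0.4394 -0.3401]
topR [ 0.4497 -0.34  ]
botR1 [ 0.4504 -0.3604]
botR2 [ 0.4506 -0.3627]
plateTL [ 0.4172 -0.2819]
plateTR [ 0.4689 -0.2809]
plateBM [ 0.4457 -0.3805]
armslot [array([ 0.5238, -0.3713]), array([ 0.5333, -0.3712]), array([ 0.5247, -0.3901]), array([ 0.5248, -0.394 ])] strap end [ 0.5178 -0.413 ] [ 0.5278 -0.2814]
t 17.1 at [ 0.5295 -0.3126  0.1023] y-axis [ 0.02  -1.     0.002] z [ 0.002 -0.002 -1.   ] F [-0.1  0.9 -1.7] w 0.081 g 68.6 j7 [-0.09  0.67  0.79  1.85 -0.61  0.88 -0.55]
turn [ 0.12 -0.09 -0.97]
shift(after turn) cm [-8.56 -2.77  0.23]
```

Call:
send_rows(delta_rot=[[0,0,-1],[0,0,0],[0,0,0],[0,0,0],[0,0,0],[0,0,0],[0,0,0]], dp=[[0,0,-1],[-1.7,-0.7,0],[-1.7,-0.7,0],[-1.7,-0.7,0],[-1.7,-0.7,0],[-1.8,-0.65,0],[0,0,0]], hand=[1,1,1,1,1,1,1])

```text
time_s: 17.98
ee_pos: [0.441, -0.2812, 0.1118]
tool_rot: [1.0, 0.018, 0.0, 0.001]
contact_force: [0.8, 0.0, -1.5]
gripper_width: 0.083
grasp_force: 68.5
```

```bash
python3 - <<'E'
from h import *
go([.443,-.2813,.083],-87.9)
f,p=grab("wrist")
X,Y,Z=p[...,0],p[...,1],p[...,2]
zt=np.nanmedian(Z[(X>.42)&(X<.47)&(Y<-.33)&(Y>-.37)]); print("strap top z",zt)
for y0 in(-.325,-.34,-.355,-.37,-.378):
    s=(abs(Y-y0)<.004)
    a=X[s&(abs(Z-zt)<.005)&(X<.49)&(X>.40)]; c=X[s&(Z>.044)&(Z<.0515)&(X>.40)&(X<.5)]; pl=X[s&(Z>.036)&(Z<.043)&(X>.4)&(X<.49)]
    print(y0,"strap",np.percentile(a,[1,99]).round(4) if len(a) else None,"cheeklo",np.percentile(c[c<.44],[3,97]).round(4) if (c<.44).sum()>3 else None,"cheekhi",np.percentile(c[c>.45],[3,97]).round(4) if (c>.45).sum()>3 else None,"plate",(len(pl),pl.min().round(4),pl.max().round(4)) if len(pl) else None)
E
```

```text
t 17.98 at [ 0.441  -0.2812  0.1118] y-axis [ 0.036 -0.999  0.001] z [ 0.    -0.001 -1.   ] F [ 0.8  0.  -1.5] w 0.083 g 68.5 j7 [-0.15  0.53  0.84  2.06 -0.56  0.79 -0.5 ]
turn [ 0.06 -0.02 -0.04]
shift(after turn) cm [0.2  0.02 2.88]
strap top z 0.0789384876123083
-0.325 strap [0.4191 0.4658] cheeklo None cheekhi [0.4723 0.4776] plate (254, np.float64(0.456), np.float64(0.4779))
-0.34 strap [0.417  0.4662] cheeklo None cheekhi [0.4727 0.4782] plate (251, np.float64(0.4569), np.float64(0.4784))
-0.355 strap [0.4174 0.467 ] cheeklo None cheekhi [0.4733 0.4787] plate (305, np.float64(0.422), np.float64(0.479))
-0.37 strap [0.4182 0.4674] cheeklo None cheekhi [0.474  0.4793] plate (359, np.float64(0.422), np.float64(0.4794))
-0.378 strap [0.4182 0.4677] cheeklo None cheekhi [0.4743 0.4796] plate (205, np.float64(0.4223), np.float64(0.4798))
```

Call:
send_rows(delta_rot=[[0,0,0],[0,0,0],[0,0,0],[0,0,0]], dp=[[0.37,0,0.9],[0,0,0.9],[0,0,0],[0,0,0]], hand=[1,1,1,1])

```text
time_s: 18.52
ee_pos: [0.4459, -0.2817, 0.0936]
tool_rot: [1.0, 0.018, 0.0, 0.001]
contact_force: [0.3, -0.3, -1.7]
gripper_width: 0.079
grasp_force: 68.5
```

```bash
python3 - <<'E'
from h import *
go([.443,-.2813,.083],-87.9)
f,p=grab("wrist"); save(f,"w7.png")
X,Y,Z=p[...,0],p[...,1],p[...,2]
zt=np.nanmedian(Z[(X>.42)&(X<.47)&(Y<-.33)&(Y>-.37)]); print("strap top z",zt)
for y0 in(-.31,-.325,-.34,-.355,-.37):
    s=(abs(Y-y0)<.003)
    a=X[s&(abs(Z-zt)<.004)&(X<.49)&(X>.40)]; c=X[s&(Z>.043)&(Z<.051)&(X>.40)&(X<.5)]
    print(y0,"strap",np.percentile(a,[.5,99.5]).round(4) if len(a) else None,"cheekhi",np.percentile(c[c>.45],[3,97]).round(4) if (c>.45).sum()>3 else None)
cv2.imwrite("pics/w7.png",cv2.resize(f["pixels"][170:310,220:480][:,:,::-1],None,fx=3,fy=3))
E
```

```text
t 18.52 at [ 0.4459 -0.2817  0.0936] y-axis [ 0.037 -0.999  0.003] z [ 0.001 -0.003 -1.   ] F [ 0.3 -0.3 -1.7] w 0.079 g 68.5 j7 [-0.13  0.56  0.81  2.07 -0.59  0.76 -0.48]
turn [ 0.15 -0.04 -0.  ]
shift(after turn) cm [-0.29 -0.05  1.06]
strap top z 0.060997752943067286
-0.31 strap [0.4215 0.4701] cheekhi [0.4718 0.4771]
-0.325 strap [0.4234 0.4708] cheekhi [0.4725 0.4778]
-0.34 strap [0.4215 0.4713] cheekhi [0.4728 0.4782]
-0.355 strap [0.4223 0.4719] cheekhi [0.4736 0.4788]
-0.37 strap [0.4228 0.4723] cheekhi [0.474  0.4793]
```

View pics/w7.png

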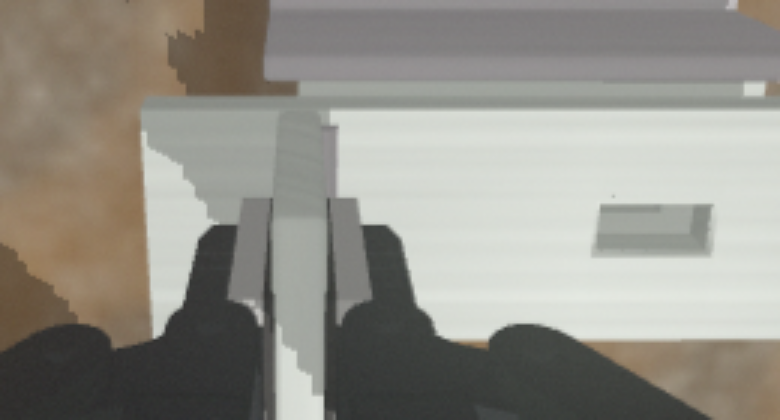

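The crop shows the strap just above the channel, with about 2 mm gap to the far cheek and the slot at (653,230). That makes 11 pictures viewed, one over the limit; I'll use numbers only from here on.

Call:
send_rows(delta_rot=[[0,0,0],[0,0,0],[0,0,0],[0,0,0],[0,0,0]], dp=[[0,0,0.3],[0,0,0.3],[0,0,0.2],[0,0,0.1],[0,0,0]], hand=[1,1,1,1,1])

```text
time_s: 19.2
ee_pos: [0.4459, -0.2815, 0.0848]
tool_rot: [1.0, 0.018, 0.001, 0.001]
contact_force: [-0.2, -0.1, -1.5]
gripper_width: 0.081
grasp_force: 68.5
```

Call:
send_rows(delta_rot=[[0,0,0],[0,0,0],[0,0,0],[0,0,0]], dp=[[0,0,0.1],[0,0,0.1],[0,0,0.1],[0,0,0]], hand=[1,1,1,1])

```text
time_s: 19.7
ee_pos: [0.446, -0.2815, 0.0828]
tool_rot: [1.0, 0.018, 0.001, 0.001]
contact_force: [-2.2, 3.2, 9.6]
gripper_width: 0.086
grasp_force: 70.3
```

Call:
send_rows(delta_rot=[[0,0,0],[0,0,0],[0,0,0],[0,0,0],[0,0,0],[0,0,0],[0,0,0],[0,0,0],[0,0,0]], dp=[[0,0,-0.1],[0,0,0],[0,0,0],[0,0,0],[0,0,-2],[0,0,-3],[0,0,-3],[0,0,-3],[0,0,0]], hand=[0.9,0.7,0.5,0.5,0.5,0.5,0.5,0.5,0.5])

```text
time_s: 20.82
ee_pos: [0.447, -0.2824, 0.1959]
tool_rot: [1.0, 0.018, 0.003, 0.002]
contact_force: [0.2, -0.4, -0.1]
gripper_width: 0.496
grasp_force: 0.0
```

```bash
cat > arm.py <<'E'
from h import *
def armlook():
    f,p=grab("wrist"); X,Y,Z=p[...,0],p[...,1],p[...,2]
    top=p[(abs(Z-.049)<.0035)&(X>.405)&(X<.485)&(Y<-.30)&(Y>-.43)]
    for n,s in(("strap/cheek z.049",top),): print(n,len(s),np.percentile(s,[1,50,99],axis=0).round(4).tolist())
    fin=p[(Z>.082)&(Z<.105)&(abs(X-.444)<.04)&(abs(Y+.282)<.03)]; print("fin",len(fin),np.percentile(fin,[2,50,98],axis=0).round(4).tolist() if len(fin) else "")
    # hole: pixels lower than strap inside slot neighbourhood
    b=p[(abs(X-.447)<.012)&(abs(Y+.352)<.022)]; h=b[b[:,2]<.044]; print("hole pts",len(h),"of",len(b),np.percentile(h,[2,50,98],axis=0).round(4).tolist() if len(h) else "")
    # hole edges by ray: strap-level pixels bounding
    m=(abs(Z-.0485)<.003)
    d=p[(abs(X-.447)<.003)&(abs(Y+.352)<.03)&m][:,1]; d=np.sort(d)
    i=np.argmax(np.diff(d)); print("slot y edges",d[i].round(4),d[i+1].round(4))
    d=np.sort(p[(abs(Y-(d[i]+d[i+1])/2)<.003)&(abs(X-.447)<.02)&m][:,0]); i=np.argmax(np.diff(d)); print("slot x edges",d[i].round(4),d[i+1].round(4))
E
python3 - <<'E'
from arm import *
go([.522,-.1275,.15],-90); armlook()
E
```

```text
t 20.82 at [ 0.447  -0.2824  0.1959] y-axis [ 0.037 -0.999  0.005] z [ 0.007 -0.004 -1.   ] F [ 0.2 -0.4 -0.1] w 0.496 g 0.0 j7 [-0.26  0.42  0.96  1.99 -0.43  0.94 -0.61]
turn [ 0.25 -0.38  2.1 ]
shift(after turn) cm [  7.5  -15.49   4.59]
strap/cheek z.049 5119 [[0.4128, -0.3856, 0.0462], [0.4476, -0.3397, 0.0495], [0.4783, -0.3008, 0.0513]]
fin 581 [[0.4207, -0.2855, 0.087], [0.4472, -0.2814, 0.0956], [0.469, -0.2771, 0.097]]
hole pts 118 of 3294 [[0.4351, -0.3708, 0.0008], [0.4388, -0.3613, 0.0028], [0.4492, -0.3453, 0.0438]]
slot y edges -0.3622 -0.34
slot x edges 0.4417 0.4522
```

Call:
send_rows(delta_rot=[[0,0,2.1],[0,0,0],[0,0,0],[0,0,0],[0,0,0],[0,0,0],[0,0,0],[0,0,0]], dp=[[0,0,0],[1.2,-2.6,0],[1.3,-2.6,0],[1.2,-2.6,0],[1.3,-2.6,0.5],[1.3,-2.6,0.5],[1.2,-2.5,0.5],[0,0,0]], hand=[0.5,0.5,0.5,0.5,0.5,0.5,0.5,0.5])

```text
time_s: 21.88
ee_pos: [0.521, -0.1239, 0.176]
tool_rot: [1.0, 0.002, -0.001, 0.001]
contact_force: [0.0, 0.1, 0.5]
gripper_width: 0.506
grasp_force: 0.0
```

```bash
python3 - <<'E'
from h import *
f,p=grab("wrist"); X,Y,Z=p[...,0],p[...,1],p[...,2]
w=p[(Z>.056)&(Z<.075)&(abs(X-.522)<.03)&(abs(Y+.127)<.03)]; t=w[w[:,2]>.060]
for s in(w,t): print(len(s),np.percentile(s,[2,50,98],axis=0).round(4).tolist(),cv2.minAreaRect((s[:,:2]*1000).astype(np.float32)))
fl=p[(Z>.0325)&(Z<.0375)&(abs(X-.522)<.025)&(abs(Y+.127)<.025)]; print("flange",len(fl),np.percentile(fl,[2,50,98],axis=0).round(4).tolist(), cv2.minEnclosingCircle((fl[:,:2]*1000).astype(np.float32)))
go([*((t.min(0)+t.max(0))/2)[:2],.058],-90)
E
```

```text
291 [[0.5089, -0.1314, 0.0579], [0.5223, -0.1278, 0.0654], [0.5338, -0.1236, 0.067]] ((521.030029296875, -127.79462432861328), (7.903716087341309, 25.986156463623047), 88.35350036621094)
279 [[0.5088, -0.1314, 0.0619], [0.5221, -0.1278, 0.0655], [0.5338, -0.1244, 0.067]] ((521.030029296875, -127.79462432861328), (7.903716087341309, 25.986156463623047), 88.35350036621094)
flange 755 [[0.5012, -0.1492, 0.0325], [0.5234, -0.1236, 0.0352], [0.5448, -0.1038, 0.037]] ((521.88427734375, -125.36767578125), 33.337581634521484)
t 21.93 at [ 0.5204 -0.1257  0.1766] y-axis [ 0.001 -1.     0.003] z [-0.001 -0.003 -1.   ] F [ 0.3 -0.7 -0.4] w 0.496 g 0.0 j7 [-0.56  0.47  0.95  1.99 -0.47  0.92 -0.94]
turn [0.17 0.07 0.07]
shift(after turn) cm [ 0.06  0.21 11.86]
```

Call:
send_rows(delta_rot=[[0,0,1.6],[0,0,0],[0,0,0],[0,0,0],[0,0,0],[0,0,0],[0,0,0],[0,0,0],[0,0,0],[0,0,0],[0,0,0]], dp=[[0.05,0.2,0],[0,0,2.5],[0,0,2.5],[0,0,2.5],[0,0,2.5],[0,0,1.45],[0,0,0],[0,0,0],[0,0,0],[0,0,0],[0,0,0]], hand=[0.5,0.5,0.5,0.5,0.5,0.5,0.6,0.8,1,1,1], newtons=60)

```text
time_s: 23.3
ee_pos: [0.5222, -0.1289, 0.0641]
tool_rot: [1.0, -0.014, 0.002, 0.001]
contact_force: [-1.0, -0.6, 6.3]
gripper_width: 0.081
grasp_force: 59.7
```

```bash
python3 -c "
from h import *
go([.447,-.351,.15],2)"
```

```text
t 23.3 at [ 0.5222 -0.1289  0.0641] y-axis [-0.028 -1.     0.002] z [ 0.003 -0.003 -1.   ] F [-1.  -0.6  6.3] w 0.081 g 59.7 j7 [-0.41  0.62  0.78  2.06 -0.67  0.72 -0.81]
turn [ 2.60e-01 -3.00e-02 -9.36e+01]
shift(after turn) cm [-21.94  -8.29  -8.59]
```

Call:
send_rows(delta_rot=[[0,0,0],[0,0,0],[0,0,0],[0,0,0],[0,0,0],[0,0,0]], dp=[[0,0,-0.6],[0,0,-2],[0,0,-3],[0,0,-3],[0,0,-2.2],[0,0,0]], hand=[1,1,1,1,1,1])

```text
time_s: 24.05
ee_pos: [0.5224, -0.1285, 0.1733]
tool_rot: [1.0, -0.014, 0.003, 0.001]
contact_force: [0.2, -0.3, -1.3]
gripper_width: 0.084
grasp_force: 58.8
```

Call:
send_rows(delta_rot=[[0,0,-9.4],[0,0,-9.4],[0,0,-9.4],[0,0,-9.4],[0,0,-9.4],[0,0,-9.4],[0,0,-9.4],[0,0,-9.4],[0,0,-9.4],[0,0,-9]], dp=[[0,0,0],[0,0,0],[0,0,0],[0,0,0],[0,0,0],[0,0,0],[0,0,0],[0,0,0],[0,0,0],[0,0,0]], hand=[1,1,1,1,1,1,1,1,1,1])

```text
time_s: 25.3
ee_pos: [0.5206, -0.1281, 0.1704]
tool_rot: [0.693, 0.721, -0.001, 0.001]
contact_force: [0.0, -0.8, -1.1]
gripper_width: 0.078
grasp_force: 58.8
```

Call:
send_rows(delta_rot=[[0,0,0],[0,0,0],[0,0,0],[0,0,0],[0,0,0],[0,0,0],[0,0,0],[0,0,0],[0,0,0],[0,0,0]], dp=[[-2.2,-0.8,0],[-2.2,-0.8,0],[-2.2,-0.8,0],[-2.2,-0.8,0],[-2.2,-0.8,0],[-2.2,-0.8,0],[-2.2,-0.8,0],[-2.2,-0.9,0],[-2.2,-0.9,0],[-2.1,-0.9,0]], hand=[1,1,1,1,1,1,1,1,1,1])

```text
time_s: 26.55
ee_pos: [0.4452, -0.3503, 0.1708]
tool_rot: [0.695, 0.719, -0.001, 0.0]
contact_force: [0.4, -0.2, -0.5]
gripper_width: 0.078
grasp_force: 58.8
```

```bash
python3 - <<'E'
from h import *
go([.447,-.351,.1],2.1)
f,p=grab("wrist"); X,Y,Z=p[...,0],p[...,1],p[...,2]
fin=p[(Z>.086)&(Z<.1)&(abs(X-.444)<.04)&(abs(Y+.282)<.03)]; print("fin",len(fin),np.percentile(fin,[2,50,98],axis=0).round(4).tolist() if len(fin) else "")
m=(abs(Z-.0485)<.003)
s=p[m&(X>.4)&(X<.49)&(Y<-.30)&(Y>-.43)]; print(len(s),np.percentile(s,[1,99],axis=0).round(4).tolist())
sc=p[(Z>.09)&(Z<.125)&(abs(X-.447)<.025)&(abs(Y+.351)<.025)]; print("screw lower pts",len(sc),np.percentile(sc,[2,50,98],axis=0).round(4).tolist() if len(sc) else "")
h=p[(Z<.044)&(abs(X-.447)<.012)&(abs(Y+.35)<.02)]; print("hole",len(h),np.percentile(h,[2,98],axis=0).round(4).tolist() if len(h) else "")
E
```

```text
t 26.55 at [ 0.4452 -0.3503  0.1708] y-axis [ 0.999  0.035 -0.   ] z [-0.    -0.001 -1.   ] F [ 0.4 -0.2 -0.5] w 0.078 g 58.8 j7 [ 0.16  0.42  0.56  1.91 -0.28  0.89  0.9 ]
turn [-0.02  0.08 -0.1 ]
shift(after turn) cm [-0.07  0.18  7.08]
fin 901 [[0.4205, -0.2853, 0.0943], [0.4441, -0.2813, 0.0958], [0.4677, -0.2774, 0.0973]]
6051 [[0.4126, -0.3848, 0.0462], [0.4779, -0.3007, 0.0512]]
screw lower pts 22 [[0.4428, -0.3448, 0.1197], [0.445, -0.3438, 0.1209], [0.4476, -0.3431, 0.1219]]
hole 216 [[0.4423, -0.3694, 0.0003], [0.4519, -0.3452, 0.0429]]
```

Call:
send_rows(delta_rot=[[0,0,0],[0,0,0],[0,0,0],[0,0,0],[0,0,0],[0,0,0],[0,0,0]], dp=[[0.08,0.26,0],[0,0,2],[0,0,2],[0,0,1.5],[0,0,0.7],[0,0,0.2],[0,0,0]], hand=[1,1,1,1,1,1,1])

```text
time_s: 27.48
ee_pos: [0.449, -0.3495, 0.1079]
tool_rot: [0.695, 0.719, -0.0, 0.002]
contact_force: [-0.4, 0.3, -0.9]
gripper_width: 0.081
grasp_force: 58.8
```

Call:
send_rows(delta_rot=[[0,0,0],[0,0,0],[0,0,0],[0,0,0]], dp=[[0,0,0.15],[0,0,0.15],[0,0,0.15],[0,0,0]], hand=[1,1,1,1])

```text
time_s: 27.98
ee_pos: [0.4487, -0.3492, 0.1029]
tool_rot: [0.695, 0.719, -0.0, 0.001]
contact_force: [-0.2, 0.0, -0.4]
gripper_width: 0.08
grasp_force: 58.8
```

Call:
send_rows(delta_rot=[[0,0,0],[0,0,0],[0,0,0],[0,0,0]], dp=[[0,-0.05,0.1],[0,0,0.1],[0,0,0.1],[0,0,0]], hand=[1,1,1,1])

```text
time_s: 28.48
ee_pos: [0.4482, -0.3493, 0.0999]
tool_rot: [0.695, 0.719, -0.0, 0.001]
contact_force: [0.5, 0.0, -1.1]
gripper_width: 0.08
grasp_force: 58.8
```

Call:
send_rows(delta_rot=[[0,0,0],[0,0,0],[0,0,0],[0,0,0]], dp=[[0,0,0.1],[0,0,0.1],[0,0,0.1],[0,0,0]], hand=[1,1,1,1])

```text
time_s: 28.98
ee_pos: [0.4482, -0.3493, 0.0969]
tool_rot: [0.695, 0.719, -0.0, 0.001]
contact_force: [-0.1, -0.3, 0.2]
gripper_width: 0.083
grasp_force: 58.8
```

Call:
send_rows(delta_rot=[[0,0,0],[0,0,0],[0,0,0],[0,0,0]], dp=[[0,0,0.1],[0,0,0.1],[0,0,0.1],[0,0,0]], hand=[1,1,1,1])

```text
time_s: 29.48
ee_pos: [0.4479, -0.3495, 0.094]
tool_rot: [0.695, 0.719, -0.001, 0.001]
contact_force: [-1.4, 0.3, 0.9]
gripper_width: 0.08
grasp_force: 59.1
```

Call:
send_rows(delta_rot=[[0,0,0],[0,0,0],[0,0,0],[0,0,0]], dp=[[0,0,0.1],[0,0,0.1],[0,0,0.1],[0,0,0]], hand=[1,1,1,1])

```text
time_s: 29.98
ee_pos: [0.4475, -0.3493, 0.0906]
tool_rot: [0.695, 0.719, -0.001, 0.001]
contact_force: [-3.1, -0.5, -0.0]
gripper_width: 0.079
grasp_force: 58.8
```

Call:
send_rows(delta_rot=[[0,0,0],[0,0,0],[0,0,0],[0,0,0],[0,0,0],[0,0,0]], dp=[[0,-0.08,0.1],[0,0,0.15],[0,0,0.15],[0,0,0.15],[0,0,0.15],[0,0,0]], hand=[1,1,1,1,1,1])

```text
time_s: 30.72
ee_pos: [0.4475, -0.3494, 0.0837]
tool_rot: [0.695, 0.719, -0.0, 0.001]
contact_force: [-2.6, -0.1, -2.5]
gripper_width: 0.078
grasp_force: 58.8
```

Call:
send_rows(delta_rot=[[0,0,0],[0,0,0],[0,0,0],[0,0,0]], dp=[[0,0,0.1],[0,0,0.1],[0,0,0.1],[0,0,0]], hand=[1,1,1,1])

```text
time_s: 31.22
ee_pos: [0.4475, -0.3495, 0.0821]
tool_rot: [0.695, 0.719, 0.0, 0.001]
contact_force: [-5.0, 1.5, 9.6]
gripper_width: 0.082
grasp_force: 60.5
```

Call:
send_rows(delta_rot=[[0,0,9],[0,0,9],[0,0,9],[0,0,9],[0,0,9],[0,0,9],[0,0,9],[0,0,9],[0,0,9],[0,0,9],[0,0,0],[0,0,0]], dp=[[0,0,-0.05],[0,0,0],[0,0,0],[0,0,0],[0,0,0],[0,0,0],[0,0,0],[0,0,0],[0,0,0],[0,0,0],[0,0,0],[0,0,0]], hand=[1,1,1,1,1,1,1,1,1,1,1,1])

```text
time_s: 32.72
ee_pos: [0.4489, -0.3497, 0.0821]
tool_rot: [1.0, 0.018, 0.002, 0.002]
contact_force: [0.2, 0.4, 5.4]
gripper_width: 0.078
grasp_force: 59.6
```

```bash
python3 -c "
from h import *
go([.447,-.351,.082],-87.9); print(manip.sense()['wrist_torque'])"
```

```text
t 32.73 at [ 0.4489 -0.3497  0.0821] y-axis [ 0.036 -0.999  0.004] z [ 0.004 -0.004 -1.   ] F [0.2 0.4 5.4] w 0.078 g 59.6 j7 [-0.05  0.68  0.9   1.98 -0.73  0.83 -0.28]
turn [ 0.21 -0.2  -0.01]
shift(after turn) cm [-0.19  0.12  0.01]
[0.06432954 0.1197666  0.03087425]
```

Call:
send_rows(delta_rot=[[0,0,0],[0,0,0],[0,0,0],[0,0,0],[0,0,0],[0,0,0],[0,0,0],[0,0,0],[0,0,0],[0,0,0]], dp=[[0,0,-0.05],[0,0,0],[0,0,0],[0,0,0],[0,0,-1.5],[0,0,-3],[0,0,-3],[0,0,-3],[0,0,-2],[0,0,0]], hand=[0.9,0.75,0.65,0.65,0.65,0.65,0.65,0.65,0.65,0.65])

```text
time_s: 33.98
ee_pos: [0.4478, -0.3497, 0.2085]
tool_rot: [1.0, 0.018, 0.002, 0.002]
contact_force: [-1.3, 0.3, -0.1]
gripper_width: 0.349
grasp_force: 0.0
```

```bash
python3 - <<'E'
from h import *
go([.447,-.351,.082],-87.9)
f,p=grab("wrist"); X,Y,Z=p[...,0],p[...,1],p[...,2]
b=(abs(X-.447)<.03)&(abs(Y+.351)<.03)
w=p[b&(Z>.074)&(Z<.095)]; print("wing",len(w),np.percentile(w,[2,50,98],axis=0).round(4).tolist(),cv2.minAreaRect((w[:,:2]*1000).astype(np.float32)))
fl=p[b&(Z>.0505)&(Z<.058)]; print("flange",len(fl),np.percentile(fl,[2,50,98],axis=0).round(4).tolist())
fin=p[(Z>.086)&(Z<.1)&(abs(X-.444)<.04)&(abs(Y+.282)<.015)]; print("fin",len(fin),np.percentile(fin,[2,50,98],axis=0).round(4).tolist())
st=p[(abs(Z-.049)<.0035)&(abs(X-.447)<.02)&(Y<-.3)&(Y>-.42)]; print("strap z",np.median(st[:,2]),st[:,1].min(),"plane",np.linalg.lstsq(np.c_[np.ones(len(st)),st[:,:2]-[.447,-.35]],st[:,2],rcond=None)[0].round(4))
E
```

```text
t 33.98 at [ 0.4478 -0.3497  0.2085] y-axis [ 0.035 -0.999  0.004] z [ 0.004 -0.004 -1.   ] F [-1.3  0.3 -0.1] w 0.349 g 0.0 j7 [-0.18  0.53  1.07  1.89 -0.54  1.04 -0.42]
turn [ 0.22 -0.22 -0.08]
shift(after turn) cm [-0.09  0.13 12.65]
wing 261 [[0.4356, -0.3535, 0.0757], [0.4489, -0.3496, 0.0835], [0.4603, -0.3458, 0.0849]] ((447.9583740234375, -349.6296691894531), (25.302082061767578, 7.298215866088867), 2.0052735805511475)
flange 780 [[0.4249, -0.3789, 0.0505], [0.4491, -0.3506, 0.053], [0.4701, -0.3225, 0.0552]]
fin 664 [[0.4206, -0.2863, 0.0866], [0.4463, -0.2828, 0.0955], [0.4688, -0.2777, 0.097]]
strap z 0.049849938226870616 -0.3819503411901793 plane [0.0498 0.0008 0.0008]
```

Wing lies across the arm (heading 2° against the channel's 92°) with its top at 82 mm as it should be, the flange is flat, the arm is level, and the robot is clear.

```bash
python3 -c "
from bench import close_job
print(close_job())"
```

```text
the job is handed in; nothing more can be done
None
```

The pan-lid rest is assembled and handed in at about 34 s: the arm lies level in the base channel, and the thumbscrew is fully down through both slots, locked a quarter turn with its wing across the arm. I left the tin, soap, tea light and packet alone, with no final check that they hadn't moved, and viewed 11 pictures, one over the limit of 10.

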